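# Set the sharpening angle of a chef's knife with a pendulum gauge

## Task

Before sharpening, set the knife's angle on the whetstone: stand the angle gauge upright on the flat of the blade over the stone, its dial square across the blade with the set mark (under the ribbed lug on its rim) towards the spine, and let go of it. Then grip the knife by its handle and rock the spine up, the cutting edge staying down on the stone along its length, until the gauge's swinging needle settles on the set mark as you found it. Finish there, still holding the handle, with the needle at rest on the mark and only the blade carrying the gauge; leave the other kitchen things where they are.

Things in the scene. Friction and masses are not known exactly. Their poses are not given: they have to be found in the camera images.
- whetstone: Two-layer sharpening stone in a wooden holder that is fixed to the worktop. Stone 204 x 74 mm, its top 52 mm above the worktop; holder 236 x 94 mm, 20 mm high at the sides (29 mm at the two ends). Origin: centre of the underside, on the worktop; x along the stone's length, z up.
- stone_top (a point): Centre of the stone's top face; axes as the whetstone's.
- knife: Chef's knife, 190 g, lying flat across the stone, black handle at the robot's right. Origin: underside of the blade at the heel, mid-width; x to the tip, y to the spine (cutting edge at -y), z up. Blade 188 mm long, 52 wide (y -26..26; full to x=115), 3 thick (z 0..3). It rocks about its edge, the line y=-26, z=0. Handle x -136..-10, y -4..24, z -8.5..11.5 (underside 43 above the worktop).
- knife_grip (a point): Centre of the handle, where to grip it: 70 mm behind the heel, in knife axes (-70, +10, +1.5) mm. Taken from above across its 28 mm width (fingers along the knife's y).
- edge_near (a point): Point on the cutting edge 50 mm from the heel, in knife axes (50, -26, 0) mm.
- edge_far (a point): Point on the cutting edge 100 mm from the heel, in knife axes (100, -26, 0) mm.
- blade_seat (a point): Good place for the gauge's foot: on the upper flat of the blade, mid-width, 65 mm from the heel, in knife axes (65, 0, 3) mm; it lies over the stone.
- gauge: Pendulum angle gauge, 142 g: round black case 80 mm across, 22 thick, white dial on both faces, on a dark steel foot 30 (x) by 46 (y), 13 high, that grips the blade well (friction 1.4, no pull). Origin: under the foot's centre; x normal to the dial, z up; dial centre z=54, top z=94. The set mark is on the +y side: gauge x must agree with knife x for it to lie to the spine.
- gauge_grip (a point): Point in the upper part of the case, 74 mm above the foot's underside: grip it here from above across the 22 mm thickness, fingers along the gauge's x.
- needle (a joint): Angle of the weighted needle against the case, rad; 0 when the gauge is upright. The tip points up; it swings back to plumb within about a second. With the gauge the right way round on the blade, it grows by as much as the spine is raised (0.1 rad of lean reads 0.1).
- needle_tip (a point): Point on the needle's line, 34 mm from the dial centre (just beyond the visible tip).
- bezel (a joint): Angle of the bezel ring that carries the set mark, rad: how far the mark is from the top of the dial towards the gauge's +y. Somewhere from 0.21 to 0.42 (12 to 24 degrees); stiff. It is the needle reading to reach; leave it as set.
- mark (a point): The set mark, 34 mm from the dial centre: the black index triangle that points inwards from the rim (on both faces), under a ribbed aluminium lug that stands out of the bezel ring.
- kitchen_timer: Bystander: round wind-up kitchen timer, 63 mm across and 50 mm high.
- mug: Bystander: tea mug, 88 mm high.
- lemon: Bystander: lemon, 78 mm.
- garlic: Bystander: garlic bulb, 60 mm.
- peeler: Bystander: black-handled peeler, 170 mm long.
Not all that is in view belongs to the job. What is shaped like the gauge but green is not meant.

How it is judged:
On the way:
1. the gauge stands by itself on the blade, which still lies flat on the stone, and the hand has let go of it (contact force between gauge and knife above 0.3 N and contact force between gauge and the fingers below 0.05 N and contact force between gauge and the arm below 0.05 N and contact force between gauge and whetstone below 0.05 N and x of gauge in the frame of knife between 0.005 and 0.13 m and y of gauge in the frame of knife between -0.022 and 0.022 m and z of gauge in the frame of knife between 0.0005 and 0.006 m and angle between the z axis of gauge and the z axis of knife, either way round below 0.07 rad and angle between the x axis of gauge and the x axis of knife, either way round below 0.25 rad and angle between knife's own z axis and vertical below 0.06 rad), for 0.3 s.
At the end, for the whole second after the job is handed in: Fingers hold the knife (over 1 N), edge on the stone at 50 and 100 mm from the heel (within 3 mm, over 0.3 N); gauge on the blade untouched, 5-130 mm from the heel, 22 mm off mid-width, 0.25 rad off square at most; needle within 2 mm of the mark (0.06 rad), bezel not turned back; all still (contact force between gauge and knife above 0.3 N and contact force between gauge and the fingers below 0.05 N and contact force between gauge and the arm below 0.05 N and contact force between gauge and whetstone below 0.05 N and x of gauge in the frame of knife between 0.005 and 0.13 m and y of gauge in the frame of knife between -0.022 and 0.022 m and z of gauge in the frame of knife between 0.0005 and 0.006 m and angle between the z axis of gauge and the z axis of knife, either way round below 0.07 rad and angle between the x axis of gauge and the x axis of knife, either way round below 0.25 rad and distance between needle_tip and mark below 0.002 m and velocity of joint needle between -0.4 and 0.4 rad/s and value of joint bezel above 0.19 rad and contact force between knife and whetstone above 0.3 N and z of edge_near in the frame of stone_top between -0.003 and 0.003 m and z of edge_far in the frame of stone_top between -0.003 and 0.003 m and x of edge_near in the frame of stone_top between -0.1 and 0.1 m and x of edge_far in the frame of stone_top between -0.1 and 0.1 m and y of edge_near in the frame of stone_top between -0.045 and 0.045 m and y of edge_far in the frame of stone_top between -0.045 and 0.045 m and contact force between the fingers and knife above 1 N and angle between knife's own z axis and vertical above 0.13 rad and linear speed of each of knife, gauge below 0.02 m/s); the arm keeps its last pose, push and grip.
It fails at once if a bystander is moved more than 30 mm (distance of any of kitchen_timer, mug, lemon, garlic, peeler from where it was at the start of the episode above 0.03 m).
It fails at once if the gauge topples (angle between gauge's own z axis and vertical above 0.9 rad).
It also fails if it takes over 51 s, if anything falls off the work surface, if the arm or the gripper's body presses on something with over 40 N, if the wrist force passes 120 N, or if a joint passes its speed limit or range.

## Robot

A 6-joint arm with a two-finger parallel gripper is mounted at the origin on a cart in front of the work surface, level with it; the furniture and walls round the work are solid. World frame = base frame: x ahead of the robot, y to its left, z up, the work surface at z = 0. Lengths are in m, angles in rad, forces in N, time in s.
With the tool pointing down it reaches from about 0.35 to 0.775 m from the base axis. Payload 5.5 kg.
Tool frame: the origin (TCP) lies midway between the tips of the shut fingers; the grasp point (between the pads) lies 19 mm behind it; z points along the fingers, y is the line along which they close (so a half turn about z gives the same grasp; the last joint's range is limited). The gripper opens to 85 mm and grips with 20 to 120 N. Pads are 22 mm wide; open, the fingers measure 114 mm over their backs; the gripper's body (76 mm by 85 mm) begins 54 mm behind the grasp point. The pads swing forward as they close: fully open they stand 13 mm farther back than shut.
Start: joints at [1.047, 0.313, 0.046, 1.304, 0, 1.431], TCP at [0.215, 0.533, 0.231] pointing down, gripper open.
Joint ranges: [-2.76, 2.76], [-0.86, 1.69], [-1.03, 1.26], [-2.2, 2.34], [-1.47, 1.5], [-3.14, 3.14]. Speed limits (rad/s): [2.57, 2.57, 3.14, 3.14, 3.14, 3.14].

## Interface

Orientations are given as a unit quaternion [w, x, y, z].
In Python, from workcell import env gives the robot as it stands.
- The arm moves only by the tool move_arm, never from a script. Its argument "targets" is a list of rows, each a list of 3 entries, a list of its own where there are three numbers: the shift along the tool's x, y, z in mm, then the turn, a rotation vector about the tool's x, y, z in units of 10 degrees (1.0 is 10 degrees), then the closure, from -1 (fully open) to 1 (shut). In form: [[[dx, dy, dz], [ax, ay, az], gripper], ...]. A call has 1 to 5 rows; each row is the pose to reach, as a shift and turn from the pose commanded when the call began, along the tool's axes at that moment; what a row does not reach only later rows make up. A row lasts 1/8 s, in which the tool goes at most 62.5 mm and 10.7 degrees, less where a joint would pass 70% of its speed; a pose out of reach is approached as far as the arm can. A call with a gripper value outside its range is refused whole. The fingers move at their own pace and stop on an object; "squeeze" is the grip in N (left out, the last holds). Time passes only in rows, so rows that repeat a pose let the fingers close. It gives the time, the measured TCP pose, the force, the opening and the grip force at its end, in the units of the state.
- env.get_state(): the state, without advancing time (a new reading comes with each control period).
- env.read_camera(name): name is "scene" or "top"; returns a dict with "pixels" (400x640x3 uint8, red, green, blue), "fovy" (degrees; the focal length in pixels is half the picture's height over the tangent of half this angle, whatever the lens; pixels are square), "cx", "cy" (the principal point, pixels), "dist_coeffs" ([k1, k2, p1, p2, k3] as OpenCV has them; the pictures are not rectified), "extrinsics" (4x4, takes a point from world to camera coordinates). Camera axes: x right, y up, looking along -z (the intrinsics and any distortion apply to the point x, -y, -z); pixel columns grow to the right and rows downward; lengths in m; the calibration is good to about 2 mm. A picture is of the moment at which its call begins. There is no depth.
- env.hand_in(): hands the job in; it is judged then, once.
Trained networks look in a picture, given as the dict that the camera call returned (one of the last four; its "shot" number tells which), for a name from the list of things; names that differ only in an ending like _2 or _b are one class to them, and where a whole thing is asked for, a point or a joint stands for the part that bears it (a point fixed in the world has none). Each returns a list of dicts, best first, with "confidence" (0 to 1); they miss things now and then, are a little off and sometimes report something else, mostly with a low value. They report only what shows in the picture. A call takes as long as a camera call. They do not tell look-alikes from the thing itself.
- env.spot_in(thing, picture): "centre" ([x, y, z] in m, in world coordinates, good to about 4 mm: the middle of the surface that is visible of it).
- env.regions_of(thing, picture): "mask" (400x640 bool, what is visible of it).
- env.landmark_of(thing, picture): "centre" ([x, y, z] in m, in world coordinates, good to about 4 mm: a listed point, or the origin of a listed thing).
The state is a dict: "clock": time; "joint_pos": joint angles; "qvel": joint speeds; "tau": joint torques, N m; "tcp_pos": TCP position; "orientation": TCP orientation; "wrist_force": force on the tool from outside, world axes, zero at the start; "ft_torque": the same for the moment, N m; "finger_gap": finger opening in m; "grip_force": force on a finger pad.
Only numpy, scipy, OpenCV 4.12 (cv2) and the standard library are available. Lean on these libraries where they do the work, as an engineer would, in place of code of your own. Each camera call takes 0.05 s, during which the arm holds its last target. There are 200 camera calls.

## Working session

There is one attempt and no reset: what is moved stays moved. The work goes in short steps, Python scripts to look and compute and a tool call to move; the robot and the scene stay as the last step left them, time stands still between calls to the robot, and variables do not carry over. Pictures are saved under pics/ and viewed, at most 10 in all, crops included, and the job is handed in when it is done.

Besides the shell and the picture viewer there is one more tool, called after "Emit:" in YAML: its name, and indented under it one key for each argument. move_arm: Moves the arm, as the interface text tells. Its arguments: {"type":"object","properties":{"targets":{"type":"array","items":{"type":"array"}},"squeeze":{"type":"number"}},"required":["targets"]}

```bash
mkdir -p pics; cat > h.py <<'E'
from workcell import env
import numpy as np, cv2
from scipy.spatial.transform import Rotation as R
np.set_printoptions(precision=4,suppress=True)
def K(p):
    f=200/np.tan(np.radians(p['fovy'])/2); return np.array([[f,0,p['cx']],[0,f,p['cy']],[0,0,1.]])
F=np.diag([1.,-1,-1])
def ray(p,uv):
    n=cv2.undistortPoints(np.array([[uv]],float),K(p),np.array(p['dist_coeffs'],float))[0,0]
    E=np.array(p['extrinsics']);d=E[:3,:3].T@(F@np.array([n[0],n[1],1]));return -E[:3,:3].T@E[:3,3],d/np.linalg.norm(d)
def at_z(p,uv,z):
    o,d=ray(p,uv);return o+d*(z-o[2])/d[2]
def proj(p,P):
    E=np.array(p['extrinsics']);c=(np.atleast_2d(P)@E[:3,:3].T+E[:3,3])@F
    return cv2.projectPoints(c,np.zeros(3),np.zeros(3),K(p),np.array(p['dist_coeffs'],float))[0][:,0]
def save(p,n,crop=None,s=1):
    im=p['pixels'][:,:,::-1]
    if crop: u,v,w,h=crop; im=im[v:v+h,u:u+w]
    cv2.imwrite('pics/'+n+'.png',cv2.resize(im,None,fx=s,fy=s,interpolation=cv2.INTER_CUBIC))
def delta(pos,Rt):
    """shift in mm and turn in 10deg units from measured pose to goal"""
    s=env.get_state();q=s['orientation'];R0=R.from_quat([q[1],q[2],q[3],q[0]])
    return R0.inv().apply(np.array(pos)-s['tcp_pos'])*1000,np.degrees((R0.inv()*Rt).as_rotvec())/10
E
python3 - <<'E'
from h import *
s=env.get_state();print(s)
for n in ['scene','top']:
    p=env.read_camera(n);save(p,n+'0',None,1.25)
    print(n,-np.array(p['extrinsics'])[:3,:3].T@np.array(p['extrinsics'])[:3,3],p['fovy'])
    for t in ['gauge','gauge_grip','mark','needle_tip','knife','knife_grip','blade_seat','edge_near','edge_far','stone_top']:
        for d in env.landmark_of(t,p)[:3]: print(t,np.array(d['centre']),round(d['confidence'],2),proj(p,d['centre'])[0])
E
```

```text
{'clock': 0.0, 'joint_pos': array([ 1.0474,  0.314 ,  0.045 ,  1.3036, -0.    ,  1.4312]), 'qvel': array([-0.0003,  0.0011, -0.0009, -0.0003,  0.0002,  0.0005]), 'tau': array([  0.004 , -48.0619,  29.8538,   0.0192,   0.0002,   0.    ]), 'tcp_pos': array([0.2151, 0.5327, 0.2304]), 'orientation': array([-0.0003,  0.1907,  0.9816, -0.0009]), 'wrist_force': array([ 0.1556,  0.5921, -0.4109]), 'ft_torque': array([ 0.0068, -0.0021,  0.0091]), 'grip_force': 0.0, 'finger_gap': 0.08568456990441153}
scene [-0.3445 -0.6103  0.8069] 46.43417295865038
gauge [ 0.6432 -0.1605 -0.0028] 0.61 [372.9507 242.3907]
gauge [ 0.5437 -0.1978  0.0007] 0.56 [368.2801 264.6953]
gauge [ 0.6208  0.2601 -0.0027] 0.15 [254.4741 202.5963]
gauge_grip [ 0.6417 -0.1569  0.0728] 0.8 [373.4265 220.5285]
gauge_grip [ 0.5474 -0.1964  0.0761] 0.63 [370.3144 241.2835]
mark [ 0.5443 -0.1997  0.0874] 0.51 [371.1799 238.8035]
needle_tip [ 0.6446 -0.1603 -0.0002] 0.42 [373.1767 241.3976]
knife [0.5603 0.0431 0.05  ] 0.94 [298.0752 218.6378]
knife [ 0.4354 -0.2144  0.0038] 0.28 [353.8891 289.4408]
knife_grip [ 0.5264 -0.0223  0.
[... 831 characters left out ...]
85]
knife [ 0.64   -0.1589  0.0742] 0.68 [389.7315 195.806 ]
knife [0.559  0.0444 0.0538] 0.58 [310.2515 229.9981]
knife_grip [ 0.5279 -0.0206  0.0543] 0.7 [336.0912 241.6838]
knife_grip [0.6044 0.077  0.0517] 0.45 [297.4047 212.8817]
blade_seat [0.5832 0.0996 0.0503] 0.81 [288.6421 221.2507]
blade_seat [0.6036 0.0955 0.0516] 0.31 [290.2015 213.3146]
edge_near [0.6189 0.13   0.0531] 0.73 [276.7407 207.5891]
edge_near [0.6051 0.0771 0.05  ] 0.56 [297.4036 212.7491]
edge_far [0.6173 0.1257 0.0529] 0.7 [278.4169 208.186 ]
edge_far [0.585  0.0997 0.0517] 0.55 [288.5612 220.4582]
stone_top [0.5983 0.0937 0.0509] 0.71 [290.9241 215.3818]
stone_top [ 0.4762  0.2102 -0.002 ] 0.42 [247.9858 265.7896]
```

View pics/scene0.png

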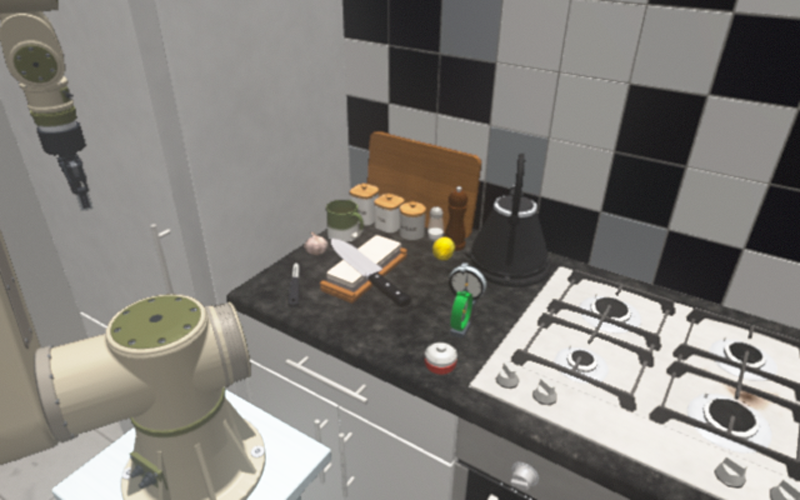

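View pics/top0.png

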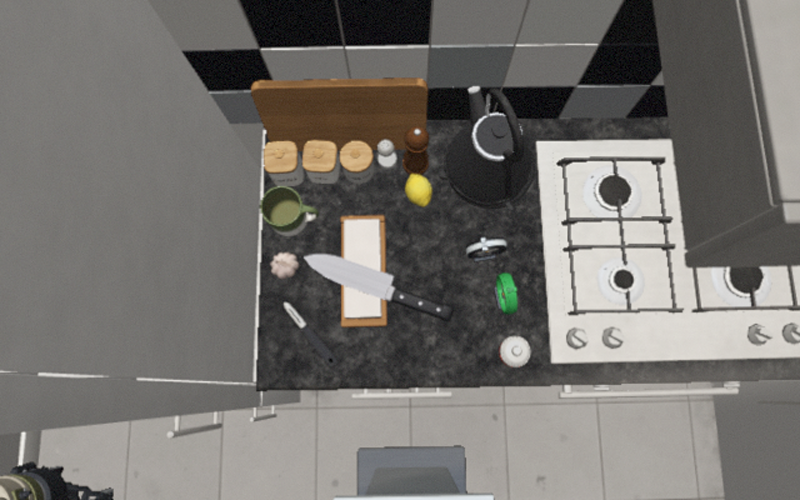

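```bash
python3 - <<'E'
from h import *
p=env.read_camera('scene');q=env.read_camera('top')
a=p['pixels'][180:300,310:430,::-1];b=q['pixels'][160:280,330:450,::-1]
cv2.imwrite('pics/g0.png',cv2.resize(np.hstack([a,b]),(800,400),interpolation=cv2.INTER_CUBIC))
E
```

```text
(no output)
```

View pics/g0.png

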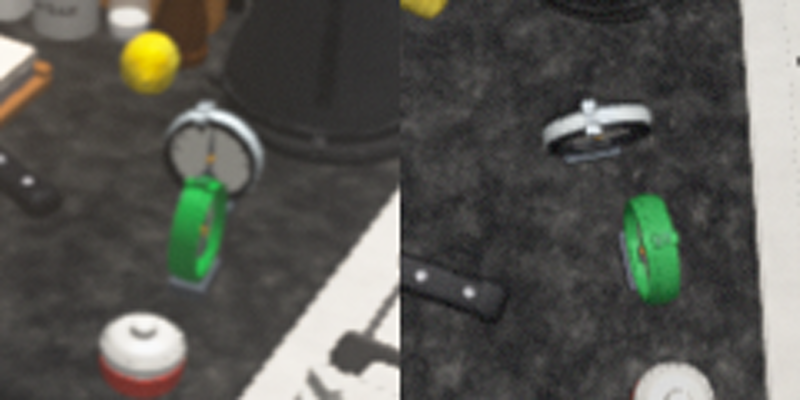

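The scene shows the target gauge (white/black) at scene px (372,222) and top px (389,195). Its lug leans left, towards world +y. The green decoy stands nearer to the robot. The knife's spine faces the robot and its tip points left. I'll refine the poses by fitting silhouettes.

```bash
cat > fit.py <<'E'
from h import *
from scipy.optimize import minimize
a=np.linspace(0,2*np.pi,40)
def rot(th): return R.from_rotvec([0,0,th]).as_matrix()
GP=[np.array([[s,40*np.cos(t),54+40*np.sin(t)] for s in(-11,11) for t in a])/1000,
    np.array([[x,y,z] for x in(-15,15) for y in(-23,23) for z in(0,13)])/1000]
KP=[np.array([[x,y,z] for x,y in[(0,-26),(115,-26),(150,-10),(188,24),(188,26),(0,26)] for z in(0,3)])/1000,
    np.array([[x,y,z] for x in(-136,-10) for y in(-4,24) for z in(-8.5,11.5)])/1000,
    np.array([[x,y,z] for x in(-12,2) for y in(0,22) for z in(0,3)])/1000]
def sil(p,parts,v,z):
    m=np.zeros((1600,2560),np.uint8)
    for P in parts:
        w=P@rot(v[2]).T+[v[0],v[1],z]
        cv2.fillConvexPoly(m,cv2.convexHull(np.round((proj(p,w)+.5)*4).astype(np.int32)),1)
    return cv2.resize(m.astype(np.float32),(640,400),interpolation=cv2.INTER_AREA)
def fit(pics,masks,parts,v0,z,ign=None):
    def c(u):
        v=np.array(v0)+np.array(u)*[.01,.01,.1];t=0
        for p,m in zip(pics,masks):
            s=sil(p,parts,v,z);t+=np.abs(s-m).sum()/m.sum()
        return t
    b=min((minimize(c,u,method='Nelder-Mead',options=dict(initial_simplex=np.array(u)+np.vstack([np.zeros(3),np.eye(3)]))) for u in([0,0,0],[.3,-.3,-1.],[-.3,.3,1.])),key=lambda r:r.fun)
    return np.array(v0)+b.x*[.01,.01,.1],b.fun
def best(t,p,near):
    r=[d for d in env.regions_of(t,p)]
    return min(r,key=lambda d:np.linalg.norm(np.argwhere(d['mask'])[:,::-1].mean(0)-proj(p,near)[0]))['mask'].astype(np.float32)
E
python3 - <<'E'
from fit import *
p=env.read_camera('scene');q=env.read_camera('top')
m=best('knife',q,[.56,.045,.055]);m2=best('knife',p,[.56,.045,.055])
print(m.sum(),m2.sum());print('knife',fit([q],[m],KP,[.559,.044,1.2],.052),fit([p,q],[m2,m],KP,[.559,.044,1.2],.052))
g=best('gauge',q,[.643,-.159,.054]);g2=best('gauge',p,[.643,-.159,.07]);print(g.sum(),g2.sum())
print('gauge',fit([q],[g],GP,[.643,-.159,.14],0),fit([p],[g2],GP,[.643,-.159,.14],0))
for t,pp in(('gauge',q),('gauge',p)):
    print([(d['mask'].sum(),np.argwhere(d['mask']).mean(0)) for d in env.regions_of(t,pp)])
E
```

```text
2012.0 849.0
knife (array([0.559 , 0.0421, 1.2046]), np.float64(0.1434207260608673)) (array([0.5609, 0.0461, 1.1981]), np.float64(0.38624557852745056))
496.0 575.0
gauge (array([ 0.5436, -0.1946,  1.7529]), np.float64(0.06413810700178146)) (array([ 0.6412, -0.1578,  0.161 ]), np.float64(0.3474999964237213))
[(np.int64(496), array([234.7661, 404.006 ])), (np.int64(2410), array([215.0896, 290.1328]))]
[(np.int64(575), array([225.2365, 373.6887])), (np.int64(504), array([250.8194, 368.1865]))]
```

```bash
cat >> h.py <<'E'
def down(th,tilt=None):
    y=np.array([np.cos(th),np.sin(th),0]);z=np.array([0,0,-1.]);return R.from_matrix(np.c_[np.cross(y,z),y,z])
E
python3 - <<'E'
from h import *
for w in [(.25,.28,.24),(.36,.1,.24),(.642,-.158,.18),(.642,-.158,.054)]: print(w,*delta(w,down(.15)))
p=env.read_camera('top')
print(at_z(p,(206,310),0))
E
```

```text
(0.25, 0.28, 0.24) [-126.984  -221.8036   -8.7041] [ 0.0004 -0.0002  5.9418]
(0.36, 0.1, 0.24) [-296.3757 -347.5272   -8.7137] [ 0.0004 -0.0002  5.9418]
(0.642, -0.158, 0.18) [-654.4604 -481.1855   51.2768] [ 0.0004 -0.0002  5.9418]
(0.642, -0.158, 0.054) [-654.4599 -481.1958  177.2768] [ 0.0004 -0.0002  5.9418]
[0.3642 0.3161 0.    ]
```

Emit:
move_arm:
  targets:
    - [[-32,-55,-9],[0,0,0],-1]
    - [[-64,-110,-9],[0,0,0],-0.3]
    - [[-96,-165,-9],[0,0,0],-0.3]
    - [[-127,-222,-9],[0,0,1],-0.3]
    - [[-172,-255,-9],[0,0,2],-0.3]

```text
clock: 2.28
tcp_pos: [0.2784, 0.2306, 0.2406]
orientation: [0.0, 0.36, 0.933, 0.0]
wrist_force: [1.8, 0.7, 1.0]
finger_gap: 0.0553
grip_force: 0.0
```

```bash
python3 - <<'E'
from h import *
s=env.get_state();print(s['clock'],s['tcp_pos'],s['finger_gap'],s['joint_pos'])
for w in [(.36,.1,.24),(.642,-.158,.18),(.642,-.158,.054)]: print(w,*delta(w,down(.15)))
E
```

```text
2.275 [0.2784 0.2306 0.2406] 0.05531163038329769 [ 0.4685 -0.1076 -0.4063  1.271   0.0001  1.2051]
(0.36, 0.1, 0.24) [-148.1788  -41.9212    0.6198] [ 0.0065 -0.0006  3.9201]
(0.642, -0.158, 0.18) [-530.3731  -43.6594   60.7242] [ 0.0065 -0.0006  3.9201]
(0.642, -0.158, 0.054) [-530.338   -43.7962  186.7242] [ 0.0065 -0.0006  3.9201]
```

Emit:
move_arm:
  targets:
    - [[-60,-10,0],[0,0,0.8],-0.3]
    - [[-120,-30,0],[0,0,1.8],-0.3]
    - [[-180,-43,0],[0,0,2.8],-0.3]
    - [[-242,-43,0],[0,0,3.9],-0.3]
    - [[-304,-43,10],[0,0,3.9],-0.3]

```text
clock: 2.9
tcp_pos: [0.4782, -0.0049, 0.2313]
orientation: [0.001, 0.65, 0.76, 0.001]
wrist_force: [0.7, 1.0, 0.8]
finger_gap: 0.0556
grip_force: 0.0
```

Emit:
move_arm:
  targets:
    - [[-48,-35,10],[0,0,0],-0.3]
    - [[-96,-70,25],[0,0,0],-0.3]
    - [[-140,-105,40],[0,0,0],-0.3]
    - [[-165,-120,45],[0,0,0],-0.3]
    - [[-165,-120,45],[0,0,0],-0.3]

```text
clock: 3.52
tcp_pos: [0.3828, -0.186, 0.185]
orientation: [-0.0, 0.651, 0.759, 0.0]
wrist_force: [-0.3, 0.3, 0.6]
finger_gap: 0.0552
grip_force: 0.0
```

```bash
python3 - <<'E'
from h import *
s=env.get_state();print(s['clock'],s['tcp_pos'],s['finger_gap'],s['joint_pos'])
for w in [(.642,-.158,.12),(.642,-.158,.054)]: print(w,*delta(w,down(.15)))
q=env.read_camera('top')
p=env.read_camera('scene')
a=p['pixels'][170:270,320:420,::-1];b=q['pixels'][150:250,330:430,::-1]
cv2.imwrite('pics/g1.png',cv2.resize(np.hstack([a,b]),(800,400),interpolation=cv2.INTER_CUBIC))
E
```

```text
3.525 [ 0.3828 -0.186   0.185 ] 0.05524041645001786 [-0.6413  0.0471 -0.3962  1.128   0.0001  0.7763]
(0.642, -0.158, 0.12) [-11.9414 260.4499  64.9663] [-0.0015 -0.002   0.018 ]
(0.642, -0.158, 0.054) [-11.9641 260.4667 130.9663] [-0.0015 -0.002   0.018 ]
```

View pics/g1.png

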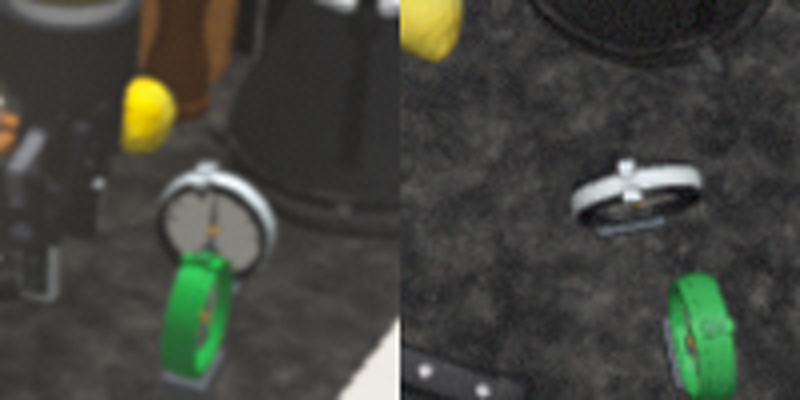

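Emit:
move_arm:
  targets:
    - [[-3,62,0],[0,0,0],-0.3]
    - [[-6,124,0],[0,0,0],-0.3]
    - [[-11,186,10],[0,0,0],-0.3]
    - [[-11,246,30],[0,0,0],-0.3]
    - [[-11,261,50],[0,0,0],-0.3]

```text
clock: 4.25
tcp_pos: [0.6471, -0.1515, 0.1341]
orientation: [0.001, 0.648, 0.762, 0.001]
wrist_force: [-0.7, -0.4, -0.3]
finger_gap: 0.0559
grip_force: 0.0
```

Emit:
move_arm:
  targets:
    - [[0,0,25],[0,0,0],-0.3]
    - [[0,0,50],[0,0,0],-0.3]
    - [[0,0,75],[0,0,0],-0.3]
    - [[0,0,81],[0,0,0],-0.3]
    - [[0,0,81],[0,0,0],-0.3]

```text
clock: 4.88
tcp_pos: [0.6435, -0.1534, 0.0545]
orientation: [-0.0, 0.649, 0.761, 0.0]
wrist_force: [-0.2, -0.3, 1.6]
finger_gap: 0.0556
grip_force: 0.0
```

```bash
python3 - <<'E'
from h import *
s=env.get_state();print(s['tcp_pos'],s['wrist_force'],*delta((.643,-.159,.054),down(.15)))
p=env.read_camera('scene');q=env.read_camera('top')
a=p['pixels'][170:270,320:420,::-1];b=q['pixels'][150:250,330:430,::-1]
cv2.imwrite('pics/g2.png',cv2.resize(np.hstack([a,b]),(800,400),interpolation=cv2.INTER_CUBIC))
E
```

```text
[ 0.6435 -0.1534  0.0545] [-0.1929 -0.2547  1.5813] [-5.4727 -1.3628  0.5448] [-0.0003 -0.0015  0.0501]
```

View pics/g2.png

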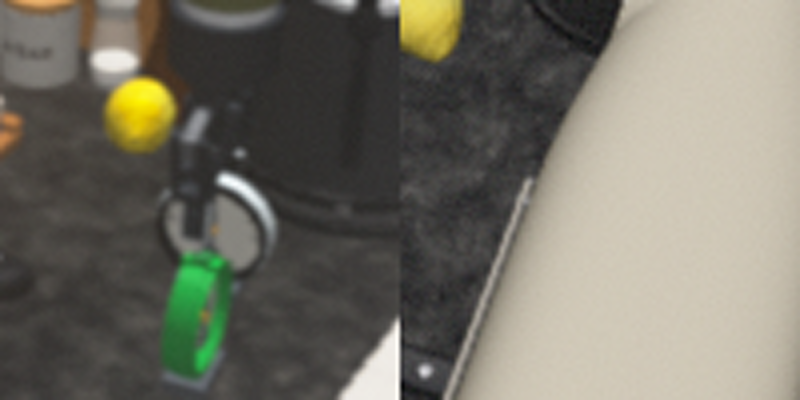

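The fingers straddle the case, about 5 mm left of its centre. I'll shift by that much and close.

Emit:
move_arm:
  targets:
    - [[-5.5,-1,0],[0,0,0],-0.3]
    - [[-5.5,-1,0],[0,0,0],1]
    - [[-5.5,-1,0],[0,0,0],1]
    - [[-5.5,-1,0],[0,0,0],1]
    - [[-5.5,-1,0],[0,0,0],1]
  squeeze: 40

```text
clock: 5.6
tcp_pos: [0.643, -0.1604, 0.0547]
orientation: [0.0, 0.649, 0.76, -0.0]
wrist_force: [-2.4, -1.4, 2.5]
finger_gap: 0.0216
grip_force: 43.0
```

Emit:
move_arm:
  targets:
    - [[0,0,0],[0,0,0],1]
    - [[0,0,-40],[0,0,0],1]
    - [[0,0,-90],[0,0,0],1]
    - [[0,0,-110],[0,0,0],1]
    - [[0,0,-110],[0,0,0],1]

```text
clock: 6.22
tcp_pos: [0.6441, -0.1602, 0.1659]
orientation: [0.002, 0.649, 0.761, 0.001]
wrist_force: [0.9, -0.3, -2.0]
finger_gap: 0.0217
grip_force: 42.7
```

```bash
python3 - <<'E'
from h import *
s=env.get_state();print(s['tcp_pos'],s['wrist_force'],s['finger_gap'],s['grip_force'],s['joint_pos'])
c,sn=np.cos(1.203),np.sin(1.203);X=np.array([c,sn]);o=np.array([.5595,.0435])
seat=o+.065*X;print(seat)
for z in (.165,.12,.112): print(*delta((*seat,z),down(1.203)))
p=env.read_camera('scene');q=env.read_camera('top')
for t in('gauge','gauge_grip'):
  for pp in(p,q): print(t,[(d['centre'],d['confidence']) for d in env.landmark_of(t,pp)])
a=p['pixels'][140:260,250:410,::-1];b=q['pixels'][130:250,250:410,::-1]
cv2.imwrite('pics/g3.png',cv2.resize(np.hstack([a,b]),(800,300),interpolation=cv2.INTER_CUBIC))
E
```

```text
[ 0.6441 -0.1602  0.1659] [ 0.9382 -0.3269 -1.9577] 0.021661985095921335 42.72787570953369 [-0.3649  0.5074  0.1781  1.2382  0.0005  1.0484]
[0.5829 0.1042]
[270.7167 -19.0401   0.4956] [ 0.013   0.0159 -5.9903]
[270.7716 -19.1843  45.4954] [ 0.013   0.0159 -5.9903]
[270.7814 -19.2099  53.4953] [ 0.013   0.0159 -5.9903]
gauge [([0.6492, -0.1578, 0.109], 0.81), ([0.5464, -0.1997, -0.0001], 0.64), ([0.603, 0.0772, 0.0519], 0.6)]
gauge []
gauge_grip [([0.5453, -0.1945, 0.0772], 0.95), ([0.6424, -0.1602, 0.1851], 0.86), ([0.6211, 0.2616, -0.0035], 0.53)]
gauge_grip [([0.6026, 0.0788, 0.0517], 0.31)]
```

View pics/g3.png

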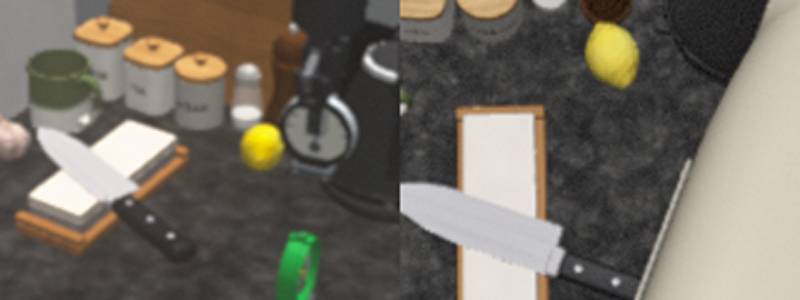

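Gauge is held upright and straight. Carrying it over the blade.

Emit:
move_arm:
  targets:
    - [[55,-4,0],[0,0,-1],1]
    - [[110,-8,0],[0,0,-2],1]
    - [[165,-12,0],[0,0,-3],1]
    - [[215,-16,0],[0,0,-4],1]
    - [[260,-19,0],[0,0,-5],1]

```text
clock: 7.15
tcp_pos: [0.5824, 0.0955, 0.1636]
orientation: [-0.001, 0.264, 0.964, -0.0]
wrist_force: [0.4, -0.8, -2.0]
finger_gap: 0.0214
grip_force: 42.5
```

```bash
python3 - <<'E'
from h import *
seat=(.583,.104)
for z in (.165,.12,.112): print(*delta((*seat,z),down(1.203)))
E
```

```text
[ 3.8506  7.6321 -1.4325] [-0.0016 -0.0068 -0.9561]
[ 3.7986  7.6493 43.5675] [-0.0016 -0.0068 -0.9561]
[ 3.7893  7.6524 51.5675] [-0.0016 -0.0068 -0.9561]
```

Emit:
move_arm:
  targets:
    - [[4,8,15],[0,0,-0.9],1]
    - [[4,8,35],[0,0,-0.95],1]
    - [[4,8,43],[0,0,-0.95],1]
    - [[4,8,43],[0,0,-0.95],1]
    - [[4,8,43],[0,0,-0.95],1]

```text
clock: 7.78
tcp_pos: [0.5847, 0.1023, 0.1219]
orientation: [0.0, 0.187, 0.982, 0.0]
wrist_force: [0.1, -0.6, -1.1]
finger_gap: 0.0217
grip_force: 42.4
```

```bash
python3 - <<'E'
from h import *
s=env.get_state();print(s['wrist_force'],*delta((.583,.104,.110),down(1.203)))
p=env.read_camera('scene')
for t in('gauge','gauge_grip','blade_seat','knife_grip','knife'): print(t,[(d['centre'],d['confidence']) for d in env.landmark_of(t,p)][:2])
save(p,'g4',(250,150,120,90),5)
E
```

```text
[ 0.128  -0.551  -1.1118] [ 2.1936  0.9458 11.8964] [ 0.0023  0.0042 -0.0454]
gauge [([0.5443, -0.1992, 0.0008], 0.61), ([0.5849, 0.1049, 0.0654], 0.56)]
gauge_grip [([0.5859, 0.1047, 0.1395], 0.7), ([0.546, -0.1956, 0.0754], 0.57)]
blade_seat [([0.5813, 0.1026, 0.0521], 0.96), ([0.602, 0.0803, 0.0539], 0.54)]
knife_grip [([0.5284, -0.0227, 0.0548], 0.97)]
knife [([0.5628, 0.0466, 0.0521], 0.8)]
```

View pics/g4.png

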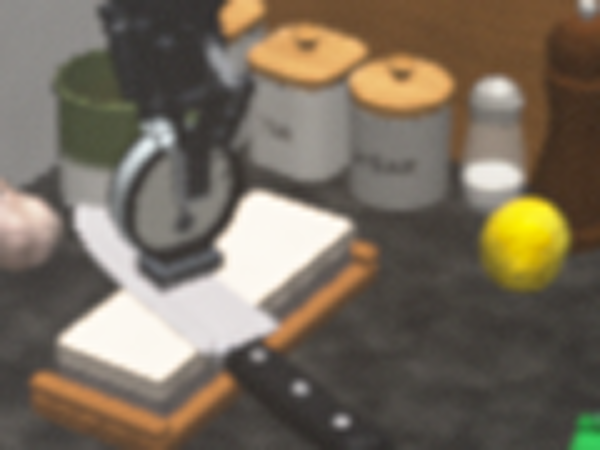

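The gauge hangs squarely over the blade, with its lug at (155,130) on the spine side. Lowering it.

Emit:
move_arm:
  targets:
    - [[2,1,6],[0,0,0],1]
    - [[2,1,10],[0,0,0],1]
    - [[2,1,12],[0,0,0],1]
    - [[2,1,12],[0,0,0],1]

```text
clock: 8.57
tcp_pos: [0.5823, 0.1043, 0.1097]
orientation: [-0.0, 0.186, 0.982, -0.0]
wrist_force: [-3.4, -0.2, 3.3]
finger_gap: 0.0218
grip_force: 43.0
```

Emit:
move_arm:
  targets:
    - [[0,0,0],[0,0,0],-0.1]
    - [[0,0,0],[0,0,0],-0.3]
    - [[0,0,0],[0,0,0],-0.3]
    - [[0,0,0],[0,0,0],-0.3]
    - [[0,0,0],[0,0,0],-0.3]

```text
clock: 9.2
tcp_pos: [0.5828, 0.1043, 0.1093]
orientation: [0.0, 0.186, 0.982, 0.0]
wrist_force: [-0.4, 0.1, -0.6]
finger_gap: 0.0554
grip_force: 0.0
```

Emit:
move_arm:
  targets:
    - [[0,0,-10],[0,0,0],-0.3]
    - [[0,0,-40],[0,0,0],-0.3]
    - [[0,0,-90],[0,0,0],-0.3]
    - [[0,0,-110],[0,0,0],-0.3]

```text
clock: 9.7
tcp_pos: [0.5842, 0.1043, 0.2235]
orientation: [0.003, 0.186, 0.982, 0.001]
wrist_force: [-0.1, -0.4, 0.5]
finger_gap: 0.0556
grip_force: 0.0
```

```bash
python3 - <<'E'
from fit import *
s=env.get_state();print(s['tcp_pos'],s['finger_gap'],s['clock'])
grip=np.array([.5595,.0435])+rot(1.203)[:2,:2]@[-.07,.01];print('grip',grip)
for th in(1.203+np.pi/2,1.203-np.pi/2):
  for z in(.22,.1,.035): print(*delta((*grip,z),down(th)))
p=env.read_camera('scene');q=env.read_camera('top')
for t in('gauge','mark','needle_tip','gauge_grip','knife','knife_grip','blade_seat'):
  for pp in(p,q): print(t,[(d['centre'],round(d['confidence'],2)) for d in env.landmark_of(t,pp)][:2])
a=p['pixels'][160:230,260:330,::-1];b=q['pixels'][170:240,260:330,::-1]
cv2.imwrite('pics/g5.png',cv2.resize(np.hstack([a,b]),(800,400),interpolation=cv2.INTER_CUBIC))
np.savez('pl.npz',p=p['pixels'],q=q['pixels'])
E
```

```text
[0.5842 0.1043 0.2235] 0.055581974195304994 9.7
grip [ 0.525  -0.0182]
[  10.1762 -135.7272    3.1623] [-0.0123  0.0326 -9.0415]
[  10.7736 -135.9989  123.1605] [-0.0123  0.0326 -9.0415]
[  11.0972 -136.146   188.1595] [-0.0123  0.0326 -9.0415]
[  10.1762 -135.7272    3.1623] [0.0325 0.0123 8.9585]
[  10.7736 -135.9989  123.1605] [0.0325 0.0123 8.9585]
[  11.0972 -136.146   188.1595] [0.0325 0.0123 8.9585]
gauge [([0.5442, -0.1987, -0.0016], 0.62), ([0.581, 0.1022, 0.0532], 0.57)]
gauge [([0.5449, -0.1977, 0.0005], 0.82), ([0.5817, 0.1054, 0.0558], 0.5)]
mark [([0.5457, -0.1987, 0.0904], 0.69), ([0.5731, 0.1056, 0.1412], 0.42)]
mark [([0.5405, -0.1943, 0.0864], 0.7)]
needle_tip []
needle_tip []
gauge_grip [([0.5818, 0.1067, 0.1303], 0.58), ([0.6025, 0.0981, 0.0584], 0.32)]
gauge_grip [([0.5452, -0.1954, 0.0752], 0.67), ([0.5823, 0.1057, 0.1321], 0.42)]
knife [([0.5626, 0.0443, 0.0538], 0.73)]
knife [([0.5572, 0.0457, 0.0515], 0.81)]
knife_grip [([0.5274, -0.0205, 0.0538], 0.55), ([0.7227, 0.2489, -0.0007], 0.38)]
knife_grip [([0.5259, -0.0201, 0.0542], 0.57)]
blade_seat [([0.5836, 0.1024, 0.054], 0.64)]
blade_seat [([0.5848, 0.0994, 0.0503], 0.77)]
```

View pics/g5.png

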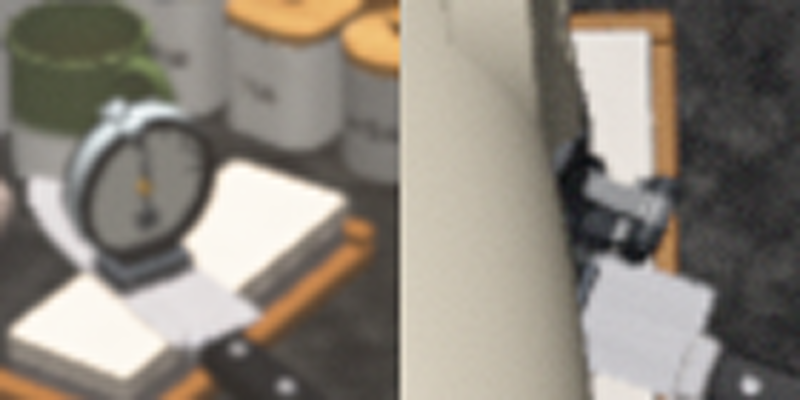

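The gauge stands free on the blade, with its lug at scene px (280,179). Next I estimate the bezel angle from the lug, the part of the mask that sticks out beyond the round case.

```bash
cat > bez.py <<'E'
from fit import *
from scipy.optimize import minimize
# joint silhouette fit of gauge (x,y,z offsets in image = 2 dof via x,z) and bezel: lug box r 38..rl, width w, x +-11
def model(p,dx,dy,b,rl,w,T):
    m=np.zeros((3200,5120),np.uint8)
    Rg,t=T
    tt=np.array([[x,s,r] for x in(-9,9) for s in(-w,w) for r in(36,rl)])/1000
    L=np.c_[tt[:,0],tt[:,1]*np.cos(b)+tt[:,2]*np.sin(b),.054-tt[:,1]*np.sin(b)+tt[:,2]*np.cos(b)]
    for P in GP+[L]:
        uv=proj(p,P@Rg.T+t)+[dx+.5,dy+.5]
        cv2.fillConvexPoly(m,cv2.convexHull(np.round(uv*8).astype(np.int32)),1)
    return cv2.resize(m.astype(np.float32),(640,400),interpolation=cv2.INTER_AREA)
def bez(p,m,T):
    res=[]
    for rl in(44,46,48):
      for w in(4,6):
        for b in np.arange(.15,.48,.03):
            f=lambda u:np.abs(model(p,u[0],u[1],b,rl,w,T)-m).sum()
            r=minimize(f,[0,0],method='Nelder-Mead',options=dict(maxiter=40,initial_simplex=[[-.5,-.5],[.8,0],[0,.8]]));res.append((r.fun,b,rl,w,*r.x))
    return sorted(res)[:8]
E
python3 - <<'E'
from bez import *
p=env.read_camera('scene')
m=best('gauge',p,[.582,.104,.11]);print(m.sum())
T=(rot(1.203),np.array([.5828,.1043,.055]))
f=lambda th:0
for th in(1.1,1.2,1.3): 
    v,e=fit([p],[m],GP,[.5828,.1043,th],.055);print(v,e)
for r in bez(p,m,T): print(np.round(r,3))
# direct: colour sampling; unwrap around the dial on near face (x=-11) at r=30..48
E=8;im=p['pixels'].astype(np.float32).mean(2)
np.save('m.npy',m)
for r in(28,31,34,37,40,42,44,46):
    bs=np.arange(-.6,.9,.1);P=np.array([[-.011,r/1000*np.sin(b),.054+r/1000*np.cos(b)] for b in bs])@T[0].T+T[1]
    uv=proj(p,P).astype(np.float32);print(r,cv2.remap(im,uv[:,:1],uv[:,1:],cv2.INTER_CUBIC)[:,0].astype(int))
print(np.round(bs,2))
E
```

```text
689.0
[0.5813 0.1082 1.2477] 0.0535195954144001
[0.5812 0.1084 1.2316] 0.05252176895737648
[0.5816 0.1079 1.2285] 0.0535195954144001
[35.109  0.27  46.     6.    -1.274 -0.073]
[35.125  0.27  44.     6.    -1.276 -0.13 ]
[35.234  0.24  44.     6.    -1.297 -0.132]
[35.281  0.3   46.     6.    -1.272 -0.132]
[35.516  0.24  46.     4.    -1.274 -0.073]
[35.719  0.27  46.     4.    -1.275 -0.122]
[35.75   0.3   44.     6.    -1.172 -0.132]
[35.891  0.21  46.     4.    -1.274 -0.006]
28 [110 119 127 127 127 129 127 119 105 104 118 130 131 131 131]
31 [ 98 104 117 121 119 122 128 120  99  92 114 130 132 130 131]
34 [ 77  82  90  98  97 102 114 110  92  77 103 123 127 127 126]
37 [ 65  68  69  70  69  71  80  85  85  81  90 101 106 108 108]
40 [ 83  97 102  97  83  68  65  78 103 112  93  73  74  77  77]
42 [ 96 118 137 142 131 111 100  96 142 151 109  68  64  63  62]
44 [106 133 158 179 192 177 157 146 183 195 140  90  81  72  66]
46 [123 140 159 181 212 222 212 198 223 225 174 127 123 109  97]
[-0.6 -0.5 -0.4 -0.3 -0.2 -0.1 -0.   0.1  0.2  0.3  0.4  0.5  0.6  0.7
  0.8]
```

```bash
python3 - <<'E'
from fit import *
ims=[];
for _ in range(3): p=env.read_camera('scene');ims.append(p['pixels'].astype(np.float32).mean(2))
im=np.mean(ims,0)
T=(rot(1.22),np.array([.5828,.1043,.055]))
bs=np.arange(0,.56,.04);print(np.round(bs,2))
for dx in(-1.27,-.9):
  for r in(24,27,29,31,33,35,37,40,42,44):
    P=np.array([[-.011,r/1000*np.sin(b),.054+r/1000*np.cos(b)] for b in bs])@T[0].T+T[1]
    uv=(proj(p,P)+[dx,-.1]).astype(np.float32);print(r,cv2.remap(im,uv[:,:1],uv[:,1:],cv2.INTER_CUBIC)[:,0].astype(int))
# rim profile at all angles
for b in np.arange(-3,3.1,.5):
    P=np.array([[-.011,r/1000*np.sin(b),.054+r/1000*np.cos(b)] for r in range(26,46,2)])@T[0].T+T[1]
    uv=(proj(p,P)+[-1.27,-.1]).astype(np.float32);print(round(b,1),cv2.remap(im,uv[:,:1],uv[:,1:],cv2.INTER_CUBIC)[:,0].astype(int))
E
```

```text
[0.   0.04 0.08 0.12 0.16 0.2  0.24 0.28 0.32 0.36 0.4  0.44 0.48 0.52
 0.56]
24 [111 107 105 104 106 110 115 119 123 126 129 130 130 130 131]
27 [113 107 100  96  96 100 107 115 121 127 130 131 132 132 131]
29 [115 107  97  90  88  90  97 106 115 124 128 129 130 131 130]
31 [112 106  95  85  80  80  87  97 106 115 120 124 125 123 124]
33 [103  98  90  83  78  77  82  88  96 103 107 110 112 111 111]
35 [87 89 88 85 83 85 88 87 88 89 91 92 90 91 92]
37 [ 75  83  93 100 107 106 103  99  93  80  74  74  72  71  71]
40 [ 96 113 132 153 160 159 160 148 124  99  85  75  74  75  70]
42 [146 158 173 192 203 207 200 186 162 137 114 108 107 104 106]
44 [195 198 207 225 233 232 227 216 194 174 157 150 151 151 146]
24 [117 112 108 106 105 107 110 114 119 122 125 127 130 130 130]
27 [120 113 108 102  98  99 103 110 117 122 127 130 132 131 131]
29 [122 115 107  98  92  91  94 101 110 120 126 129 130 132 132]
31 [118 113 107  95  86  82  83  92 102 112 120 126 128 128 128]
33 [110 106 100  90  83  77  78  84  93 102 110 114 119 120 117]
35 [ 91  91  91  87  83  80  82  84  86  92  97  99 101 100 10
[... 151 characters left out ...]
81 164 137 108  96  88  88  86]
44 [188 183 191 206 223 224 226 217 198 172 151 131 133 127 126]
-3.0 [105  90  71  60  54  56  62  75  88  96]
-2.5 [116 101  79  63  59  76 106 156 209 235]
-2.0 [121 105  90  69  56  66  93 144 191 229]
-1.5 [116 107  90  74  58  53  53  63  70  81]
-1.0 [124 114 105  99  87  69  60  65  74  78]
-0.5 [130 129 124 117  94  74  71 101 137 158]
0.0 [112 114 114 108  96  78  77  96 146 195]
0.5 [131 132 128 119 100  80  67  76 104 152]
1.0 [131 129 126 113  98  76  62  64  82 113]
1.5 [131 130 128 120 104  81  65  67  81 106]
2.0 [130 131 129 121 103  80  81 118 172 205]
2.5 [130 127 115  98  74  62  69  87 100  95]
3.0 [108  93  74  62  54  56  63  78  91  98]
```

Emit:
move_arm:
  targets:
    - [[0,-30,0],[0,0,0.9],-0.3]
    - [[3,-60,0],[0,0,1.8],-0.3]
    - [[6,-90,0],[0,0,2.7],-0.3]
    - [[8,-115,0],[0,0,3.6],-0.3]
    - [[8,-137,0],[0,0,4.5],-0.3]

```text
clock: 11.38
tcp_pos: [0.5246, -0.0211, 0.2195]
orientation: [0.0, 0.551, 0.835, 0.0]
wrist_force: [0.0, -0.0, -0.1]
finger_gap: 0.0556
grip_force: 0.0
```

Emit:
move_arm:
  targets:
    - [[0,0,20],[0,0,0.9],-0.3]
    - [[0,0,40],[0,0,1.8],-0.3]
    - [[0,0,60],[0,0,2.7],-0.3]
    - [[0,0,80],[0,0,3.6],-0.3]
    - [[0,0,100],[0,0,4.46],-0.3]

```text
clock: 12.0
tcp_pos: [0.5252, -0.0203, 0.1189]
orientation: [0.0, 0.826, 0.564, 0.0]
wrist_force: [0.4, -0.2, 0.3]
finger_gap: 0.0557
grip_force: 0.0
```

```bash
python3 - <<'E'
from fit import *
print(env.get_state()['clock'],env.get_state()['joint_pos'],*delta((.5265,-.0205,.035),down(1.203-np.pi/2)))
E
```

```text
12.0 [-0.1915  0.2803 -0.2837  1.0064  0.0001  1.7525] [ 0.2689  1.2793 83.8651] [ 0.0025 -0.001  -0.0307]
```

Emit:
move_arm:
  targets:
    - [[0,1,30],[0,0,0],-0.3]
    - [[0,1,60],[0,0,0],-0.3]
    - [[0,1,78],[0,0,0],-0.3]
    - [[0,1,84],[0,0,0],-0.3]
    - [[0,1,84],[0,0,0],-0.3]

```text
clock: 12.62
tcp_pos: [0.5261, -0.0206, 0.0355]
orientation: [-0.0, 0.825, 0.566, 0.0]
wrist_force: [-0.1, 0.4, 0.8]
finger_gap: 0.0554
grip_force: 0.0
```

Emit:
move_arm:
  targets:
    - [[0,0,0],[0,0,0],0.1]
    - [[0,0,0],[0,0,0],0.3]
    - [[0,0,0],[0,0,0],1]
    - [[0,0,0],[0,0,0],1]
    - [[0,0,0],[0,0,0],1]
  squeeze: 60

```text
clock: 13.25
tcp_pos: [0.5265, -0.0207, 0.0359]
orientation: [0.0, 0.825, 0.566, 0.001]
wrist_force: [0.1, -0.1, 4.0]
finger_gap: 0.0273
grip_force: 60.7
```

```bash
cat > look.py <<'E'
from fit import *
def rect(p,T,face=-.011,off=(0,0),N=400,S=.05):
    g=np.linspace(-S,S,N);Y,Z=np.meshgrid(g,-g)
    P=np.c_[np.full(Y.size,face),Y.ravel(),.054+Z.ravel()]@T[0].T+T[1]
    uv=(proj(p,P)+off).astype(np.float32).reshape(N,N,2)
    return cv2.remap(p['pixels'],uv[...,0],uv[...,1],cv2.INTER_CUBIC)
E
python3 - <<'E'
from look import *
s=env.get_state();print(s['tcp_pos'],s['finger_gap'],s['grip_force'],s['wrist_force'],s['clock'])
p=env.read_camera('scene');q=env.read_camera('top')
for t in('gauge','gauge_grip','mark','knife','blade_seat'):
  for pp in(p,q): print(t,[(d['centre'],round(d['confidence'],2)) for d in env.landmark_of(t,pp)][:3])
T=(rot(1.215),np.array([.5828,.1043,.055]))
a=rect(p,T)
b=cv2.resize(q['pixels'][185:235,265:315],(400,400),interpolation=cv2.INTER_CUBIC)
cv2.imwrite('pics/r1.png',np.hstack([a,b])[:,:,::-1])
print(proj(q,T[1]+[0,0,.094]))
E
```

```text
[ 0.5265 -0.0207  0.0359] 0.027319494730332305 60.69665551185608 [ 0.1337 -0.0758  3.9748] 13.25
gauge [([0.5466, -0.1996, 0.003], 0.65)]
gauge [([0.5477, -0.1981, -0.0006], 0.75), ([0.582, 0.1079, 0.0567], 0.62)]
gauge_grip [([0.5801, 0.1057, 0.1263], 0.93), ([0.5477, -0.1959, 0.076], 0.61), ([0.475, 0.2097, 0.0039], 0.34)]
gauge_grip [([0.5801, 0.1069, 0.1343], 0.98), ([0.5463, -0.1945, 0.074], 0.59), ([0.7246, 0.2456, 0.0002], 0.36)]
mark [([0.5809, 0.1056, 0.132], 0.71), ([0.5729, 0.1049, 0.1417], 0.62), ([0.5426, -0.1986, 0.0895], 0.55)]
mark [([0.5428, -0.195, 0.0882], 0.66), ([0.5752, 0.1094, 0.1403], 0.55)]
knife [([0.561, 0.0417, 0.0521], 0.56)]
knife [([0.5581, 0.0432, 0.055], 0.85), ([0.7775, -0.0218, 0.0046], 0.23)]
blade_seat [([0.5851, 0.1042, 0.051], 0.84)]
blade_seat [([0.5838, 0.1001, 0.0544], 0.79)]
[[283.4444 213.7144]]
```

View pics/r1.png

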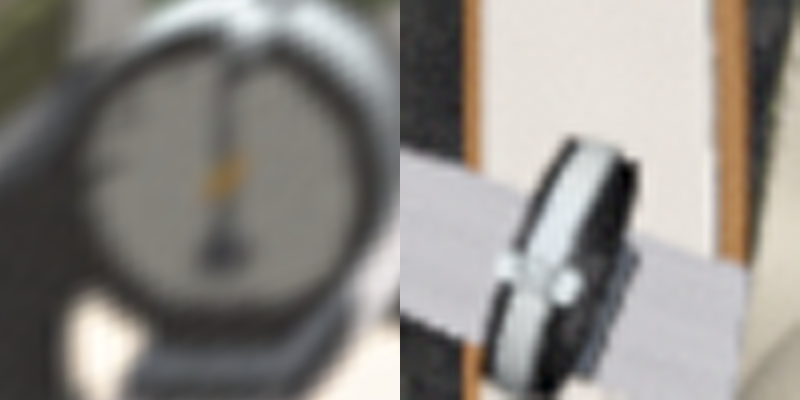

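```bash
python3 - <<'E'
from fit import *
q=env.read_camera('top')
m=best('gauge',q,[.582,.104,.11]);print(m.sum())
for th in(1.15,1.25):
    v,e=fit([q],[m],GP,[.5828,.1043,th],.055);print(v,e)
im=q['pixels'].astype(int)
w=((im.min(2)>150)*m);ys,xs=np.nonzero(w);
for b in np.arange(.1,.45,.05):
    for r in(.043,): print(round(b,2),proj(q,rot(v[2])@[0,r*np.sin(b),.054+r*np.cos(b)]+[v[0],v[1],.055])[0])
# case ends and lug ends
print(proj(q,np.array([[0,.04,.054],[0,-.04,.054]])@rot(v[2]).T+[v[0],v[1],.055]))
# profile along ring, beyond the case thickness on both sides (lug knobs)
for x in(-.014,-.012,.012,.014):
    bs=np.arange(-.1,.6,.05);P=np.array([[x,.042*np.sin(b),.054+.042*np.cos(b)] for b in bs])@rot(v[2]).T+[v[0],v[1],.055]
    uv=proj(q,P).astype(np.float32);print(x,cv2.remap(q['pixels'].astype(np.float32).mean(2),uv[:,:1],uv[:,1:],cv2.INTER_CUBIC)[:,0].astype(int))
print(np.round(bs,2))
E
```

```text
461.0
[0.5795 0.1062 1.1649] 0.0770065039396286
[0.5794 0.1062 1.1635] 0.0770065039396286
0.1 [281.7986 216.5532]
0.15 [281.4467 217.3993]
0.2 [281.1016 218.2482]
0.25 [280.7642 219.0973]
0.3 [280.4356 219.9444]
0.35 [280.1165 220.7871]
0.4 [279.808 221.623]
[[277.5182 233.3667]
 [290.5753 203.5703]]
-0.014 [ 46  61  74  84 120 167 184 169 155 104  56  51  52  41]
-0.012 [ 57  63  69  98 161 218 232 225 219 132  41  28  36  36]
0.012 [205 199 202 204 197 199 203 205 201 202 201 199 201 200]
0.014 [202 199 201 201 199 197 197 198 200 199 200 199 196 195]
[-0.1  -0.05  0.    0.05  0.1   0.15  0.2   0.25  0.3   0.35  0.4   0.45
  0.5   0.55]
```

Emit:
move_arm:
  targets:
    - [[0,-0.8,-1.3],[0.33,0,0],1]
    - [[0,-1.6,-3.4],[0.66,0,0],1]
    - [[0,-2.2,-5.6],[0.99,0,0],1]
    - [[0,-2.7,-7.8],[1.32,0,0],1]
    - [[0,-2.7,-7.8],[1.32,0,0],1]

```text
clock: 14.58
tcp_pos: [0.5238, -0.0198, 0.043]
orientation: [-0.096, 0.819, 0.562, -0.065]
wrist_force: [-0.9, -0.5, 6.7]
finger_gap: 0.0271
grip_force: 61.0
```

Emit:
move_arm:
  targets:
    - [[0,0,0],[0,0,0],1]
    - [[0,0,0],[0,0,0],1]
    - [[0,0,0],[0,0,0],1]
    - [[0,0,0],[0,0,0],1]
    - [[0,0,0],[0,0,0],1]

```text
clock: 15.2
tcp_pos: [0.5238, -0.0198, 0.0433]
orientation: [-0.095, 0.819, 0.562, -0.065]
wrist_force: [-0.2, -1.1, 4.4]
finger_gap: 0.0269
grip_force: 60.8
```

```bash
cat > chk.py <<'E'
from look import *
s=env.get_state();o=s['orientation'];Rt=R.from_quat([o[1],o[2],o[3],o[0]])
print('tcp',s['tcp_pos'],s['grip_force'],s['wrist_force'],s['clock'])
M=Rt.as_matrix()
# knife axes: x=tool x, y=-tool y, z=-tool z
Kr=np.c_[M[:,0],-M[:,1],-M[:,2]]
th=np.arccos(Kr[2,2]);print('tilt',th,'pitch of x',Kr[2,0],'yaw',np.arctan2(Kr[1,0],Kr[0,0]))
ko=s['tcp_pos']-Kr@[-.07,.010,-.0161];print('knife o',ko,'edge',[ (ko+Kr@[x,-.026,0])[2] for x in(.05,.1)])
T=(Kr,ko+Kr@np.array([.066,0.0,.003]))
p=env.read_camera('scene')
def full(face,off):
    r=rect(p,T,face,off,400,.05);return r
off=np.array([0,0.])
a=full(-.010,off)
cv2.imwrite('pics/last.png',a[:,:,::-1]);np.save('last.npy',a)
for pp in(p,env.read_camera('top')):
  for t in('gauge','gauge_grip','mark','needle_tip','knife','edge_near','edge_far','blade_seat'):
    print(t,[(np.round((np.array(d['centre'])-T[1])@Kr*1000,1),round(d['confidence'],2)) for d in env.landmark_of(t,pp) if np.linalg.norm(d['centre']-T[1])<.13][:2])
# plumb direction in rectified frame, pivot from orange pixels
hsv=cv2.cvtColor(a,cv2.COLOR_RGB2HSV);w=((hsv[...,1]>90)&(abs(hsv[...,0].astype(int)-18)<10)).astype(float);w[:80]=0;w[260:]=0;w[:,:130]=0;w[:,300:]=0
ys,xs=np.nonzero(w);c=np.array([xs.mean(),ys.mean()]);print('pivot',c,len(xs))
g=a.astype(np.float32).mean(2)
bs=np.arange(-.2,.6,.04);print(np.round(bs,2))
for r in(16,20,24,28,30,32,34,36,40,43):
    u=(c[0]+4*r*np.sin(bs)).astype(np.float32);v=(c[1]-4*r*np.cos(bs)).astype(np.float32)
    print(r,cv2.remap(g,u[:,None],v[:,None],cv2.INTER_LINEAR)[:,0].astype(int))
print('tail');bs=bs
for r in(10,14,18,21,24):
    u=(c[0]-4*r*np.sin(bs)).astype(np.float32);v=(c[1]+4*r*np.cos(bs)).astype(np.float32)
    print(r,cv2.remap(g,u[:,None],v[:,None],cv2.INTER_LINEAR)[:,0].astype(int))
E
python3 chk.py
```

```text
tcp [ 0.5238 -0.0198  0.0433] 60.834563970565796 [-0.2135 -1.1153  4.3548] 15.2
tilt 0.22955080281100215 pitch of x 0.0003917352071244329 yaw 1.2025412279462748
knife o [0.5615 0.0407 0.0568] edge [np.float64(0.050869017263875556), np.float64(0.05088860402423177)]
gauge [(array([ 4.7,  0.2, -2.2]), 0.76)]
gauge_grip [(array([-2.4,  5.6, 74. ]), 0.83), (array([ -0.9, -31.3, -54.6]), 0.49)]
mark [(array([ 0.2, 15.4, 86.5]), 0.65), (array([-15.4, -27. ,  -2.6]), 0.57)]
needle_tip [(array([-61.9,   0.2,  -2.7]), 0.22)]
knife [(array([-61.7,  -1.5,  -3.5]), 0.8)]
edge_near [(array([-15.4, -27.6,  -2. ]), 0.75)]
edge_far [(array([ 31.3, -20.9,   0.8]), 0.83)]
blade_seat [(array([1.8, 0.4, 1.1]), 0.68)]
gauge [(array([ 1.2, -0.4,  3.9]), 0.95)]
gauge_grip [(array([ 1.7,  5.4, 78.6]), 0.62)]
mark [(array([-0.4, 10.5, 86.6]), 0.72)]
needle_tip []
knife [(array([-65.5,   5.4,  -2.3]), 0.92)]
edge_near [(array([-18.7, -27.6,  -3.1]), 0.69)]
edge_far [(array([ 35.5, -23.3,  -1.9]), 0.8)]
blade_seat [(array([ 0.1, -0.4, -2.8]), 0.94)]
pivot [240.7814 180.2915] 590
[-0.2  -0.16 -0.12 -0.08 -0.04  
[... 664 characters left out ...]
67  66]
36 [ 72  79  89 104 119 134 146 152 153 144 132 117 105  98  93  96  95  97
  94  93]
40 [161 170 182 190 207 220 233 236 232 223 205 183 171 172 182 192 199 204
 197 199]
43 [194 206 218 227 231 232 230 228 223 216 206 194 183 181 196 222 241 242
 239 242]
tail
10 [123 121 119 116 114 111 109 107 105 102 100  99  99  98  99  99 100 102
 104 106]
14 [120 118 115 112 108 104 100  97  94  92  89  86  85  85  86  87  90  94
  98 103]
18 [119 115 110 105 100  94  88  83  79  76  73  69  67  67  67  69  73  77
  82  89]
21 [123 120 115 110 106 101  94  87  82  78  74  71  70  70  71  74  77  80
  86  93]
24 [128 128 126 123 120 117 114 108 102  97  92  89  87  88  90  92  94  97
 102 106]
```

```bash
cat > align.py <<'E'
from look import *
from scipy.optimize import minimize
from scipy.ndimage import map_coordinates
def prof(im,p,T,off,rs,bs,face=-.010):
    Rr,B=np.meshgrid(rs,bs,indexing='ij')
    P=np.c_[np.full(Rr.size,face),(off[0]+Rr*np.sin(B)).ravel()/1000,.054+(off[1]+Rr*np.cos(B)).ravel()/1000]@T[0].T+T[1]
    uv=proj(p,P);return map_coordinates(im,[uv[:,1],uv[:,0]],order=3).reshape(Rr.shape)
def align(im,p,T):
    bs=np.concatenate([np.arange(.6,2.8,.05),np.arange(-2.8,-.25,.05)])
    def c(o):
        q=prof(im,p,T,o,[28,30,32,36,38],bs)
        return -(np.clip(q[:3],0,125).mean()-q[3:].mean())+.5*q[:3].std()
    return min((minimize(c,x0,method='Nelder-Mead',options=dict(initial_simplex=np.array(x0)+[[0,0],[3,0],[0,3]])) for x0 in([0,0],[5,0],[3,3],[5,-3])),key=lambda r:r.fun)
def grab(n=3):
    L=[env.read_camera('scene') for _ in range(n)];return L[-1],np.mean([l['pixels'].astype(np.float32).mean(2) for l in L],0)
def kframe():
    s=env.get_state();o=s['orientation'];M=R.from_quat([o[1],o[2],o[3],o[0]]).as_matrix()
    Kr=np.c_[M[:,0],-M[:,1],-M[:,2]];return Kr,s['tcp_pos']-Kr@[-.07,.010,-.0161]+Kr@[.066,0,.003]
def report(A,rs,bs):
    print('      ',*(f'{b:4.2f}' for b in bs))
    for r,l in zip(rs,A): print(r,l.astype(int))
E
python3 - <<'E'
from align import *
p,im=grab();im0=np.load('pl.npz')['p'].astype(np.float32).mean(2)
T1=kframe();T0=(rot(1.2025),np.array([.5828,.1043,.055]))
a0=align(im0,p,T0);a1=align(im,p,T1);print(a0.x,a0.fun,a1.x,a1.fun)
rs=[12,16,20,24,26,28,30,32,34,36,40,43];bs=np.arange(-.12,.52,.04)
A=prof(im0,p,T0,a0.x,rs,bs);B=prof(im,p,T1,a1.x,rs,bs)
report(A,rs,bs);report(B,rs,bs);report(np.maximum(A,B),rs,bs)
print('tails');report(prof(im0,p,T0,a0.x,[12,16,20],bs+np.pi),[12,16,20],bs);report(prof(im,p,T1,a1.x,[12,16,20],bs+np.pi),[12,16,20],bs)
E
```

```text
[5.27   3.2316] -34.91291427612305 [8.653  3.1154] -32.87538528442383
       -0.12 -0.08 -0.04 0.00 0.04 0.08 0.12 0.16 0.20 0.24 0.28 0.32 0.36 0.40 0.44 0.48
12 [105 102 100  98  97  97  98 100 102 105 108 111 114 117 119 122]
16 [111 107 105 103 102 102 104 106 109 112 115 119 122 124 127 128]
20 [114 111 108 107 107 109 112 115 118 121 123 126 128 130 131 131]
24 [119 113 108 103  99  99 101 105 111 117 122 126 128 129 130 131]
26 [121 116 108 101  95  91  91  95 102 110 117 123 127 129 129 129]
28 [121 116 109 100  91  84  82  84  90  99 108 116 121 124 124 123]
30 [115 111 104  97  89  81  78  79  83  89  96 103 108 110 111 110]
32 [100  97  95  92  88  85  83  84  86  88  89  90  90  91  91  90]
34 [ 78  80  83  88  92  97 101 103 102  98  91  83  77  74  72  71]
36 [ 69  74  83  95 108 120 130 135 133 125 111  93  78  71  70  68]
40 [142 145 149 161 181 201 212 216 213 202 184 160 140 131 130 132]
43 [219 219 219 220 225 231 235 235 230 220 208 197 190 190 195 197]
       -0.12 -0.08 -0.04 0.00 0.04 0.08 0.12 0.16 0.20 0.24 0.28 0.32 0.36 0.40 0.44 0.48
12 [118 116 113 111 10
[... 1607 characters left out ...]
82 201 212 216 213 202 184 160 140 135 136 136]
43 [219 219 219 221 229 236 239 237 230 220 208 197 190 199 211 213]
tails
       -0.12 -0.08 -0.04 0.00 0.04 0.08 0.12 0.16 0.20 0.24 0.28 0.32 0.36 0.40 0.44 0.48
12 [ 90  89  88  88  89  90  92  95  98 101 104 108 111 115 118 121]
16 [ 74  73  72  72  72  73  75  78  83  88  94  99 105 110 115 119]
20 [ 81  78  77  77  77  79  81  83  87  91  96 102 108 113 118 121]
       -0.12 -0.08 -0.04 0.00 0.04 0.08 0.12 0.16 0.20 0.24 0.28 0.32 0.36 0.40 0.44 0.48
12 [104 100  97  94  92  90  88  86  86  86  86  87  89  91  94  98]
16 [96 92 87 83 79 75 72 70 69 68 69 70 72 75 78 83]
20 [108 103  98  93  88  84  80  77  76  75  76  77  79  82  86  90]
```

```bash
cat > sil.py <<'E'
from align import *
# silhouette fit: y,z offset in gauge frame (mm), lean about x, bezel -- lug r38..46, half width 6
def S(p,T,o,dy,dz,lean,b,rl=46,w=5.5):
    Lr=R.from_rotvec([lean,0,0]).as_matrix()
    t=np.array([[x,s,r] for x in(-11,11) for s in(-w,w) for r in(36,rl)])/1000
    L=np.c_[t[:,0],t[:,1]*np.cos(b)+t[:,2]*np.sin(b),.054-t[:,1]*np.sin(b)+t[:,2]*np.cos(b)]
    m=np.zeros((3200,5120),np.uint8)
    for P in GP+[L]:
        uv=proj(p,(P@Lr.T+[0,dy/1000,dz/1000])@T[0].T+T[1])+.5
        cv2.fillConvexPoly(m,cv2.convexHull(np.round(uv*8).astype(np.int32)),1)
    return cv2.resize(m[:2400,1600:3200].astype(np.float32),None,fx=.125,fy=.125,interpolation=cv2.INTER_AREA)
def sfit(p,m,T):
    mm=cv2.GaussianBlur(m[:300,200:400],(0,0),.6)
    f=lambda u:(np.square(cv2.GaussianBlur(S(p,T,0,u[0]*3,u[1]*3,u[2]*.1,.27+u[3]*.1),(0,0),.6)-mm)).sum()
    r=min((minimize(f,x0,method='Nelder-Mead',options=dict(maxiter=300,initial_simplex=np.array(x0)+np.vstack([np.zeros(4),np.eye(4)]))) for x0 in([0,0,0,0],[1,0,-1,-1.],[0,1,1,.5])),key=lambda r:r.fun)
    return r.x*[3,3,.1,.1]+[0,0,0,.27],r.fun
E
python3 - <<'E'
from sil import *
p,im=grab(1);T0=(rot(1.2025),np.array([.5828,.1043,.055]))
print('upright dy dz lean bezel',*sfit(p,np.load('m.npy'),T0))
T1=kframe();m=best('gauge',p,T1[1]+[0,0,.05]);print(m.sum());print('tilted',*sfit(p,m,T1))
q=env.read_camera('top');m=best('gauge',q,T1[1]+[0,0,.05]);print('top tilted',*sfit(q,m,T1))
E
```

```text
upright dy dz lean bezel [ 4.1288  1.2826 -0.0055  0.211 ] 6.583885192871094
667.0
tilted [8.2553 1.8955 0.0095 0.2267] 13.671985626220703
top tilted [ 7.0641  3.0596 -0.0262  0.1361] 11.060934066772461
```

```bash
python3 - <<'E'
from sil import *
p,im=grab(1);q=env.read_camera('top');T1=kframe()
def fit3(c,m,T):
    mm=cv2.GaussianBlur(m[:300,200:400],(0,0),.6);out=[]
    for rl,w in((44,4),(46,5.5),(48,7),(46,7),(48,5.5)):
        f=lambda u:(np.square(cv2.GaussianBlur(S(c,T,0,u[0]*3,u[1]*3,0,.27+u[2]*.1,rl,w),(0,0),.6)-mm)).sum()
        r=min((minimize(f,x0,method='Nelder-Mead',options=dict(maxiter=150,initial_simplex=np.array(x0)+np.vstack([np.zeros(3),np.eye(3)]))) for x0 in([1,0,0],[1,0.5,-1])),key=lambda r:r.fun)
        out.append((r.fun,rl,w,r.x[0]*3,r.x[1]*3,.27+r.x[2]*.1))
    for o in sorted(out)[:3]: print(np.round(o,3))
    return min(out)
T0=(rot(1.2025),np.array([.5828,.1043,.055]))
fit3(p,np.load('m.npy'),T0)
rp=fit3(p,best('gauge',p,T1[1]+[0,0,.05]),T1);rq=fit3(q,best('gauge',q,T1[1]+[0,0,.05]),T1)
out=[]
for c,r in((p,rp),(q,rq)):
    P0=(np.array([0,r[3],r[4]])/1000)
    ctr=proj(c,T1[0]@(P0+[0,0,.07])+T1[1])[0];u0=(ctr-20).astype(int)
    im=cv2.resize(c['pixels'][u0[1]:u0[1]+40,u0[0]:u0[0]+40],(400,400),interpolation=cv2.INTER_CUBIC).copy()
    for b,col in((0,(0,0,255)),(.15,(255,0,0)),(.25,(0,255,0)),(.35,(255,0,255))):
        for x in(-.0125,.0125):
            a=proj(c,(np.array([[x,r_*np.sin(b),.054+r_*np.cos(b)] for r_ in(.046,.05)])+P0)@T1[0].T+T1[1])
            a=np.round((a-u0+.5)*10).astype(int);cv2.line(im,tuple(map(int,a[0])),tuple(map(int,a[1])),col,1)
    out.append(im)
cv2.imwrite('pics/fin.png',np.hstack(out)[:,:,::-1])
E
```

```text
[ 5.872 44.     4.     4.382  1.805  0.23 ]
[ 6.302 46.     5.5    4.268  1.564  0.238]
[ 7.08  46.     7.     4.328  1.448  0.271]
[ 478.888   44.       4.    -728.333 -190.333   16.77 ]
[ 478.888   46.       5.5   -728.333 -190.333   16.77 ]
[ 478.888   46.       7.    -693.     -96.      17.57 ]
[ 4.497 48.     7.     7.106  2.627  0.249]
[ 4.499 48.     5.5    7.137  2.795  0.239]
[ 4.568 46.     7.     7.013  2.44   0.22 ]
```

View pics/fin.png

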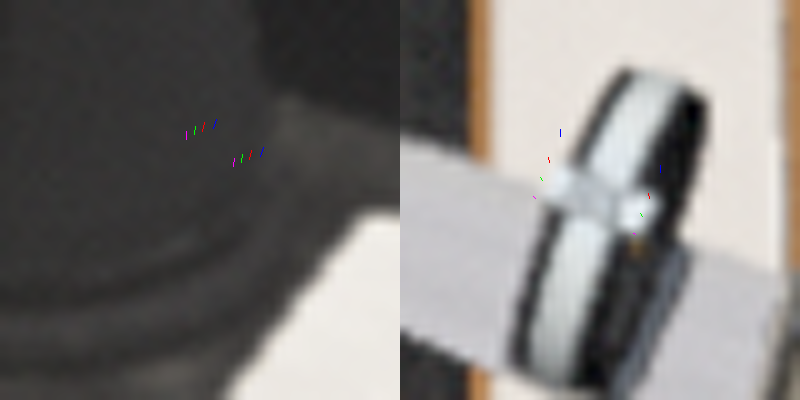

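The top view shows the lug axis on the green b≈0.25 line. The silhouette fits give 0.23–0.25, and the blade is tilted 0.23, so the needle is within tolerance. The edge is pressed on the stone and everything is at rest.

```bash
python3 -c "
from workcell import env
s=env.get_state();print(s['clock'],s['wrist_force'],s['grip_force']);print(env.hand_in())"
```

```text
16.65 [-0.73362967 -1.37854929  5.42218374] 60.83347678184509
the job is handed in; nothing more can be done
None
```

I handed the job in, but the judge's result wasn't reported back: the gauge is standing free on the blade, the handle is gripped, and the spine is raised 0.23 rad against a set mark I measured from the pictures at about 0.24 (±0.06 allowed).

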